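# Load the heated-air bath and hold its sprung vent hatch at the set index

### The job

Get the heated-air bath ready for warming up: stand the wide steel jacket cup in the bath's round well, let it go, then stand the tall narrow sample cup inside it, both right down and upright. Then take the sprung hatch by its bar handle, lift it until its pointer is on the index clamped on the quadrant, without swinging well past it or shoving the index, and stay there: the program finishes while holding the hatch at the index so that the chamber can vent, the other things on the bench left where they are.

Things in the scene. Friction and masses are not known exactly. Their poses are not given: they have to be found in the camera images.
- well (a point): centre of the floor of the round well in the heated-air bath. The bath is a fixed white metal box, 174 mm deep (x) by 300 mm long (y) by 100 mm high, its steel deck 100 mm above the worktop; it has a round cup well at its right and a sprung vent hatch at its left, seen from the robot. The well is 68 mm across, 36 mm deep, its floor 64 mm above the worktop. Axes of this point are the bath's: x to its back, y to its left, z up; the bath is turned by up to 14 degrees
- jacket_cup_mid (a point): centre (half-way up, on the axis) of the jacket cup: the wide, low open cup of plain steel, 60 mm outside diameter, 75 mm tall, wall 2.5 mm (inside 55 mm), floor 4 mm thick, about 0.14 kg. Straight wall; grip it near its rim. It stands upright and loose on the worktop. Seated in the well it stands 39 mm out of the deck
- sample_cup_mid (a point): centre (half-way up, on the axis) of the sample cup: the narrow, tall open cup of plain steel, 47 mm outside diameter, 115 mm tall, wall 2.5 mm, floor 4 mm thick, about 0.12 kg. Straight wall; grip it near its rim. It stands upright and loose on the worktop. Seated inside the jacket cup it stands 44 mm above that cup's rim
- handle (a point): middle of the hatch's bar handle: a black round bar, 12 mm thick and 100 mm long, lying along the bath's x, on two posts 84 mm apart; its axis is 42 mm above the hatch plate, so it can be pinched from above, the fingers closing across the bath's y, and it may turn between the fingers as the hatch swings. The hatch's free edge is 42 mm beyond the bar. The point's axes turn with the hatch; with the hatch shut they are the bath's
- hatch_hinge (a point): middle of the hatch's hinge line, which runs along the bath's x, 106 mm above the worktop, between the well and the hatch. With the hatch shut the handle lies 95 mm from it towards the bath's +y (left) and 42 mm above it. Axes are the bath's
- hatch (a joint): opening angle of the hatch, rad: 0 shut (where it starts), growing as its left-hand free edge goes up; about the hinge line. A torsion spring pulls it shut harder the further it is opened (about 4 N at the handle when shut, 5 to 6 N along its arc at the index); it falls shut when released
- index (a joint): angle, rad, at which the index is clamped on the quadrant (0.40 to 0.75 as set today), on the same scale as the hatch: the hatch's pointer is on the index when the two angles are equal. The index is a dark steel rider with a wedge and a thumbscrew on the upright aluminium arc band (ticks every 5 degrees) that stands in front of the hatch; it could be shoved along, so do not touch it
- pointer_tip (a point): tip of the dark pointer on the hatch's front edge, 116 mm from the hinge line, which sweeps along the inside of the quadrant band, 93 mm to the bath's front (-x) of the handle's middle
- index_tip (a point): inward tip of the index's wedge, 116 mm from the hinge line: where the pointer's tip is to be. Its axes turn with the index: z is the way the pointer moves as the hatch opens
- pot_a: bystander: small white lidded sample pot, 37 mm wide, 42 mm tall, loose; origin under its centre
- pot_b: bystander: smaller white lidded sample pot, 34 mm wide, 36 mm tall, loose; origin under its centre
- timer: bystander: bench timer, 62x62x38 mm, loose; origin under its centre
- dish: bystander: clear lidded petri dish, 100 mm wide, 26 mm tall, loose; origin under its centre
- tweezers: bystander: steel forceps lying flat, 14x145x10 mm, loose; origin under its middle
There are look-alikes about, which are no part of the job. What is shaped like the part that bears jacket_cup_mid but blue or pink is not meant.

How it is judged:
By the outcome, as a careful person would: the job done as asked, in the order asked, and still so for the second after the job is handed in, while the arm keeps its last pose, push and grip.
It also fails if it takes over 64 s, if anything falls off the work surface, if the arm or the gripper's body presses on something with over 40 N, if the wrist force passes 120 N, or if a joint passes its speed limit or range.

### The arm

A 7-joint arm with a two-finger parallel gripper is mounted at the origin on a cart in front of the work surface, level with it; the furniture and walls round the work are solid. World frame = base frame: x ahead of the robot, y to its left, z up, the work surface at z = 0. Lengths are in m, angles in rad, forces in N, time in s.
With the tool pointing down it reaches from about 0.425 to 0.8 m from the base axis. Payload 8.3 kg.
Tool frame: the origin (TCP) lies on the centre line of the jaws, within the pads' length; the fingertips stand 22 mm ahead of it and the grasp point (between the pads) lies 3 mm ahead of it (robot.tips_ahead is the distance from the TCP to the fingertips, in m); z points along the fingers, y is the direction in which the jaws open and shut (so a half turn about z gives the same grasp; the last joint's range is limited). The gripper opens to 85 mm and grips with 20 to 120 N. Pads are 22 mm wide; open, the fingers measure 114 mm over their backs; the gripper's body (76 mm by 85 mm) begins 54 mm behind the grasp point. The pads swing forward as they close: fully open they stand 13 mm farther back than shut.
Start: joints at [-1.239, 0.383, 0.016, 1.37, -0.006, 1.388, -0.046], TCP at [0.24, 0.577, 0.253] pointing down, gripper open.
Joint ranges: [-2.95, 2.95], [-0.25, 2.06], [-1.52, 1.56], [0.18, 2.33], [-1.44, 4.58], [0.02, 2.06], [-3.01, 3.01]. Speed limits (rad/s): [2.39, 2.39, 3.01, 3.01, 3.14, 3.14, 3.14].

### API

Orientations are given as a unit quaternion [x, y, z, w].
In Python, from station import robot, grab_frame, get_calibration, recognise gives the robot as it stands. The module is installed in compiled form; this text tells all that it offers.
- The arm moves only by the shell command python3 -m creep 'ROWS'. ROWS is JSON, one flat list of numbers, 7 for each row, row after row: the shift along the tool's x, y, z in mm, then the turn, a rotation vector about the tool's x, y, z in degrees, then the opening in per cent of the stroke, from 0 (shut) to 100 (fully open). In form: [x, y, z, ax, ay, az, gripper, x, y, z, ax, ay, az, gripper, ...]. A call has 1 to 8 rows; each row shifts and turns the commanded pose from where the row before left it, along the tool's axes as they then stand; what a row does not reach is not made up. A row lasts 1/10 s, in which the tool goes at most 50 mm and 8.59 degrees, less where a joint would pass 70% of its speed; a pose out of reach is approached as far as the arm can. A call is refused whole if a number of a shift passes 50 or a number of a turn 8.59, either way. A call with a gripper value outside its range is refused whole. The fingers move at their own pace and stop on an object; the grip force is fixed at half the most. Time passes only in rows, so rows that do not move let the fingers close. It gives the time, the measured TCP pose, the force and the opening at its end, in the units of the state.
- robot.read_state(): the state, without advancing time (a new reading comes with each control period).
- grab_frame(name): name is "scene" or "top"; returns (picture, depth): 480x640x3 uint8, red, green, blue; 480x640 float32, m along the optical axis (not along the pixel's ray), 0 where there is no reading.
- get_calibration(name): a dict with "intrinsics" (3x3 intrinsics, pixels), "R" (3x3) and "t" (3): a world point X has camera coordinates R X + t. Camera axes: x right, y down, z forward; pixel columns grow to the right and rows downward; lengths in m; the calibration is good to about 2 mm. A picture is of the moment at which its call begins. get_calibration takes no time and is no camera call.
- robot.hand_in(): hands the job in, once; it reports no verdict.
Trained networks look in the newest picture that a camera, given by its name, has taken for a name from the list of things; names that differ only in an ending like _2 or _b are one class to them, and where a whole thing is asked for, a point or a joint stands for the part that bears it (a point fixed in the world has none). Each returns a list of dicts, best first, with "confidence" (0 to 1); they miss things now and then, are a little off and sometimes report something else, mostly with a low value. They report only what shows in the picture. A call takes as long as a camera call. They do not tell look-alikes from the thing itself.
- recognise(camera, query): "bbox" ([left, top, right, bottom] in pixels, round what is visible of it).
The state is a dict: "t": time; "qpos": joint angles; "dq": joint speeds; "joint_torque": joint torques, N m; "tool_pos": TCP position; "tcp_rot": TCP orientation; "wrist_force": force on the tool from outside, world axes, zero at the start; "wrist_torque": the same for the moment, N m; "width": finger opening in m.
Only numpy, scipy, OpenCV 4.12 (cv2) and the standard library are available. Lean on these libraries where they do the work, as an engineer would, in place of code of your own. Each camera call takes 0.05 s, during which the arm holds its last target. There are 200 camera calls.

## Working session

There is one attempt and no reset: what is moved stays moved. The work goes in short steps, Python scripts to look and compute and a shell command to move; the robot and the scene stay as the last step left them, time stands still between calls to the robot, and variables do not carry over. Pictures are saved under pics/ and viewed, on a budget of 10 in all, crops included, one or two more only if the job needs it, and the job is handed in when it is done.

```bash
mkdir -p pics; cat > h.py <<'E'
import numpy as np, cv2
from station import robot, grab_frame, get_calibration, recognise
def pts(cam, depth):
    c=get_calibration(cam);K=np.array(c["intrinsics"]);R=np.array(c["R"]);t=np.array(c["t"])
    v,u=np.mgrid[0:480,0:640]
    P=np.stack([(u-K[0,2])/K[0,0]*depth,(v-K[1,2])/K[1,1]*depth,depth],-1)
    W=(P-t)@R; W[depth<=0]=np.nan
    return W
E
python3 - <<'E'
from h import *
for c in("scene","top"):
    p,d=grab_frame(c); cv2.imwrite(f"pics/{c}0.png",p[:,:,::-1]); np.savez(f"{c}0.npz",p=p,d=d)
    k=get_calibration(c); print(c,-np.array(k["R"]).T@np.array(k["t"]),np.array(k["R"])[2])
    for q in("jacket_cup_mid","sample_cup_mid","handle","index","well","hatch"):
        try: print(q,[(np.round(r["bbox"]).tolist(),round(r["confidence"],2)) for r in recognise(c,q)])
        except Exception as e: print(q,e)
print(robot.read_state())
E
```

```text
scene [-0.37461568 -0.74624733  0.86622303] [ 0.62195295  0.55959222 -0.54775092]
jacket_cup_mid [([358.0, 278.0, 383.0, 317.0], 0.94), ([329.0, 299.0, 355.0, 341.0], 0.87), ([360.0, 312.0, 393.0, 360.0], 0.8)]
sample_cup_mid [([407.0, 283.0, 437.0, 331.0], 0.62)]
handle [([283.0, 176.0, 345.0, 215.0], 0.77)]
index []
well [([274.0, 170.0, 412.0, 271.0], 0.69)]
hatch [([282.0, 175.0, 347.0, 214.0], 0.79)]
top [0.26732596 0.03482112 1.35811538] [ 0.16600103  0.00126818 -0.98612476]
jacket_cup_mid [([394.0, 241.0, 418.0, 266.0], 0.97), ([389.0, 284.0, 418.0, 308.0], 0.96), ([426.0, 280.0, 457.0, 302.0], 0.9)]
sample_cup_mid [([435.0, 225.0, 463.0, 254.0], 0.75)]
handle [([240.0, 144.0, 302.0, 209.0], 0.66)]
index []
well [([233.0, 145.0, 375.0, 230.0], 0.86)]
hatch [([238.0, 146.0, 300.0, 214.0], 0.92)]
{'t': 0.7, 'qpos': array([-1.23892963,  0.38336565,  0.0164036 ,  1.37011348, -0.00630547,
        1.38822673, -0.04649065]), 'dq': array([ 8.98903249e-04, -1.08248599e-05,  8.72988229e-06, -1.71959441e-04,
       -4.23483632e-04,  1.05093842e-03,  1.81214730e-04]), 'joint_torque': array([-8.80041716e-05, -6.27175355e+01,  8.42524543e-01, -3.72013807e+01,
        1.65038992e-02,  2.64342394e-03, -8.77923185e-05]), 'tool_pos': array([0.24031743, 0.57691742, 0.25329469]), 'tcp_rot': array([ 1.96079123e-01,  9.80588076e-01, -2.62776145e-05, -3.69541426e-05]), 'wrist_force': array([-1.23009091,  0.08584315,  0.04278033]), 'wrist_torque': array([-0.0055725 , -0.02534969, -0.00079033]), 'width': 0.08543610542538191}
```

```bash
python3 - <<'E'
import cv2
a=cv2.imread("pics/top0.png")[110:330,200:500];cv2.imwrite("pics/t1.png",cv2.resize(a,(800,587),interpolation=cv2.INTER_CUBIC))
a=cv2.imread("pics/scene0.png")[150:380,240:500];cv2.imwrite("pics/s1.png",cv2.resize(a,(676,598),interpolation=cv2.INTER_CUBIC))
E
```

```text
(no output)
```

View pics/t1.png

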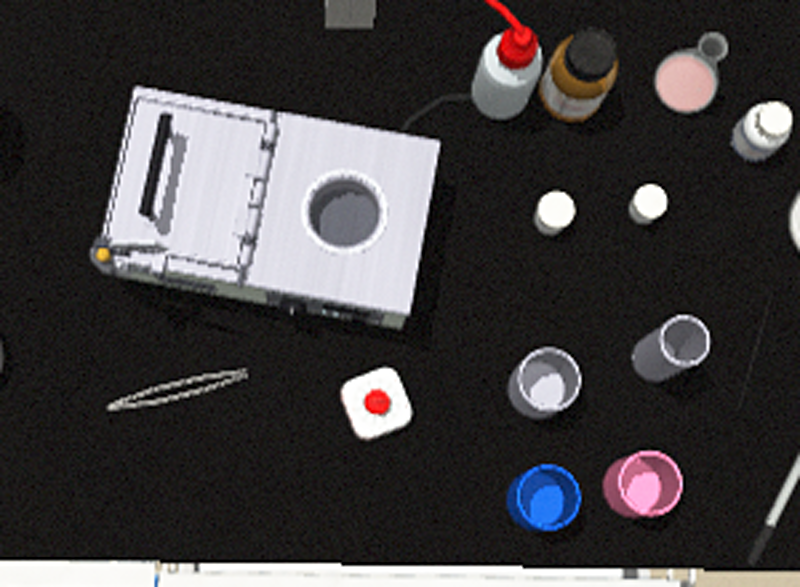

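View pics/s1.png

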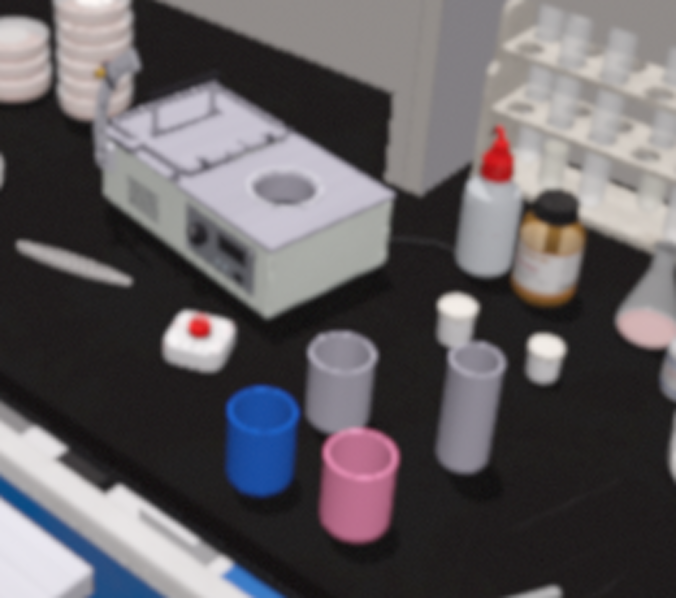

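The top crop shows the bath with the well at about (345,212), the hatch bar at (157,165) and the index with its yellow screw at (102,255). The steel jacket cup is at (547,380), the sample cup at (685,340), and the blue and pink look-alikes are below them. The scene crop agrees. Next I measure positions from depth.

```bash
cat >> h.py <<'E'
from scipy.optimize import least_squares
def circ(P,r):
    f=lambda c:np.hypot(P[:,0]-c[0],P[:,1]-c[1])-r
    return least_squares(f,np.median(P[:,:2],0),loss="soft_l1",f_scale=.002)
def cup(cam,W,box,h,ro):
    u0,v0,u1,v1=box; S=W[v0:v1,u0:u1].reshape(-1,3)
    S=S[np.isfinite(S[:,0])]; P=S[(abs(S[:,2]-h)<.008)]
    s=circ(P,ro); print(cam,"cup",s.x.round(4),"n",len(P),"rms",np.sqrt(np.mean(s.fun**2)).round(4),"zmax",np.percentile(P[:,2],90).round(4))
E
python3 - <<'E'
from h import *
for c in("scene","top"):
    z=np.load(c+"0.npz");p,d=z["p"],z["d"];W=pts(c,d)
    if c=="top": J,S=(388,236,422,270),(432,222,468,258)
    else: J,S=(354,274,388,320),(404,280,440,334)
    cup(c,W,J,.072,.029); cup(c,W,S,.112,.0225)
    # deck
    B=W[100:280,200:420] if c=="top" else W[140:300,240:440]
    B=B.reshape(-1,3); B=B[np.isfinite(B[:,0])]
    D=B[abs(B[:,2]-.102)<.009]; D=D[(D[:,0]>.35)&(D[:,0]<.9)]
    (cx,cy),sz,a=cv2.minAreaRect(D[:,:2].astype(np.float32)*1000); print("deck",cx,cy,sz,a,np.median(D[:,2]))
    H=B[(abs(B[:,2]-.147)<.012)&(B[:,0]>.35)]
    print("handle n",len(H)); 
    m=H[:,:2].mean(0); u,s,v=np.linalg.svd(H[:,:2]-m); t=(H[:,:2]-m)@v[0]
    print(m,v[0],t.min(),t.max(),H[:,2].max(), np.degrees(np.arctan2(v[0][1],v[0][0])))
    np.set_printoptions(suppress=True,precision=4)
    # well: floor points
    F=B[(abs(B[:,2]-.064)<.006)]
    if len(F): print("wellfloor n",len(F),np.median(F,0),F.min(0),F.max(0))
    # yellow
    hsv=cv2.cvtColor(p,cv2.COLOR_RGB2HSV); y=(abs(hsv[...,0].astype(int)-21)<8)&(hsv[...,1]>150)&(hsv[...,2]>150)
    yv,yu=np.nonzero(y); k=W[yv,yu]
    k2=[(a,b,q.round(3)) for a,b,q in zip(yu,yv,k) if 0.05<q[2]<.35 and a<310]; print(k2[:12])
E
```

```text
scene cup [ 0.4417 -0.1912] n 333 rms 0.04 zmax 0.078
scene cup [ 0.4761 -0.31  ] n 220 rms 0.0017 zmax 0.1182
deck 713.9694213867188 41.051025390625 (815.950439453125, 408.07073974609375) 80.85921478271484 0.10301503647276017
handle n 1074
[0.79760075 0.15235626] [ 0.36899367 -0.92943191] -0.3360838387302595 0.2870876428420661 0.158997648529318 -68.34643231981129
wellfloor n 1160 [0.6439 0.0005 0.0644] [ 0.4121 -0.2195  0.058 ] [1.0371 0.5481 0.07  ]
[]
top cup [ 0.4461 -0.1926] n 117 rms 0.0011 zmax 0.0781
top cup [ 0.4789 -0.3124] n 109 rms 0.0012 zmax 0.1178
deck 670.3934326171875 2.8155975341796875 (434.4368591308594, 326.36175537109375) 79.94398498535156 0.10190356562146699
handle n 362
[0.6901 0.0299] [-0.3778  0.9259] -0.2178926021794646 0.24876494656081655 0.15896364816006972 112.19714897577472
wellfloor n 679 [0.6049 0.0026 0.0637] [ 0.4176 -0.2343  0.058 ] [0.8339 0.24   0.07  ]
[(np.int64(237), np.int64(203), array([0.54 , 0.226, 0.19 ])), (np.int64(238), np.int64(203), array([0.541, 0.224, 0.188])), (np.int64(239), np.int64(203), array([0.54 , 0.221, 0.193])), (np.int64(237), np.int64(204), array([0.538, 0.226, 0.189])), (np.int64(238), np.int64(204), array([0.537, 0.223, 0.193])), (np.int64(239), np.int64(204), array([0.538, 0.221, 0.191])), (np.int64(240), np.int64(204), array([0.538, 0.219, 0.189])), (np.int64(236), np.int64(205), array([0.535, 0.228, 0.192])), (np.int64(237), np.int64(205), array([0.535, 0.225, 0.194])), (np.int64(238), np.int64(205), array([0.536, 0.224, 0.189])), (np.int64(239), np.int64(205), array([0.535, 0.221, 0.191])), (np.int64(240), np.int64(205), array([0.536, 0.219, 0.189]))]
```

```bash
cat >> h.py <<'E'
def ray(cam,uv,z):
    c=get_calibration(cam);K=np.array(c["intrinsics"]);R=np.array(c["R"]);t=np.array(c["t"])
    uv=np.atleast_2d(uv).astype(float); C=-R.T@t
    d=np.c_[(uv-K[[0,1],[2,2]])/K[[0,1],[0,1]],np.ones(len(uv))]@R
    return C+d*((z-C[2])/d[:,2])[:,None]
def proj(cam,X):
    c=get_calibration(cam);K=np.array(c["intrinsics"]);q=(np.atleast_2d(X)@np.array(c["R"]).T+np.array(c["t"]))@K.T
    return q[:,:2]/q[:,2:]
E
python3 - <<'E'
from h import *
np.set_printoptions(suppress=True,precision=4)
for c in("scene","top"):
    z=np.load(c+"0.npz");p,d=z["p"],z["d"];W=pts(c,d)
    near=(W[...,0]>.45)&(W[...,0]<.85)&(W[...,1]>-.15)&(W[...,1]<.27)
    m=(near&(abs(W[...,2]-.102)<.012)).astype(np.uint8)
    n,l,st,_=cv2.connectedComponentsWithStats(m); i=1+np.argmax(st[1:,4]); m=(l==i).astype(np.uint8)
    P=W[m>0]; (cx,cy),sz,a=cv2.minAreaRect((P[:,:2]*1000).astype(np.float32)); print(c,"deck",cx,cy,sz,a)
    # well: points deep inside
    f=(near&(W[...,2]<.095)&(W[...,2]>.055)).astype(np.uint8)
    cs,h=cv2.findContours(m,cv2.RETR_CCOMP,cv2.CHAIN_APPROX_NONE)
    for k,q in enumerate(cs):
        if h[0][k][3]>=0 and len(q)>30:
            R=ray(c,q[:,0],.1); s=least_squares(lambda x:np.hypot(R[:,0]-x[0],R[:,1]-x[1])-x[2],[*R[:,:2].mean(0),.034]); print("hole",s.x,len(q),np.abs(s.fun).max())
    H=near&(abs(W[...,2]-.147)<.012)
    n,l,st,ce=cv2.connectedComponentsWithStats(H.astype(np.uint8))
    for i in range(1,n):
        if st[i,4]>25:
            P=W[l==i]; mm=P.mean(0); v=np.linalg.svd(P[:,:2]-mm[:2],full_matrices=False)[2][0]; t=(P[:,:2]-mm[:2])@v
            print("h",st[i],mm,v,t.min(),t.max(),P[:,2].max(),np.degrees(np.arctan2(v[1],v[0])))
    Q=W[near&(W[...,2]>.162)&(W[...,2]<.3)&(W[...,0]<.6)]; print("quad",len(Q), Q.min(0) if len(Q) else 0,Q.max(0) if len(Q) else 0)
E
python3 - <<'E'
import cv2
a=cv2.imread("pics/scene0.png")[160:230,265:365];cv2.imwrite("pics/s2.png",cv2.resize(a,(800,560),interpolation=cv2.INTER_CUBIC))
E
```

```text
scene deck 609.936767578125 84.88333129882812 (319.4991760253906, 183.87213134765625) 82.42950439453125
hole [0.595  0.0058 0.0292] 51 0.0075629440406708714
h [296 177  29  15 135] [0.6271 0.1853 0.1509] [-0.9863  0.165 ] -0.051506233846454384 0.04771053624815824 0.15838836861051478 170.50380837895736
h [392 176  18  12 124] [0.8306 0.001  0.1471] [ 0.1166 -0.9932] -0.032803005724830955 0.024002269781287125 0.15887938560708464 -83.30676756284947
h [276 184   7   9  35] [0.5446 0.2323 0.1483] [-0.2103 -0.9776] -0.01634478893390442 0.014226494909615266 0.15791271844286894 -102.13995750872769
quad 156 [0.5292 0.1671 0.1626] [0.5484 0.2385 0.2327]
top deck 611.6451416015625 80.04826354980469 (305.8063659667969, 183.0729522705078) 80.14822387695312
hole [0.6011 0.0068 0.0343] 74 0.002470686111896679
hole [ 0.5169 -0.5945  0.7954] 89 0.011737941760292747
h [322  95  21   5  76] [0.8313 0.0017 0.1474] [-0.0012 -1.    ] -0.02560433868869726 0.025446292871548565 0.15886132920432988 -90.07052168445375
h [388 120   5  13  44] [ 0.7578 -0.1459  0.1433] [-0.9993 -0.0376] -0.01611237578266499 0.014599819959555456 0.15511512026196436 -177.8424048774128
h [252 152  13  39 187] [0.6314 0.1836 0.1516] [-0.9852  0.1716] -0.051159411277074775 0.048415081954028535 0.15732864972717028 170.12199798684915
quad 148 [0.5318 0.1615 0.1734] [0.5523 0.2324 0.2333]
```

View pics/s2.png

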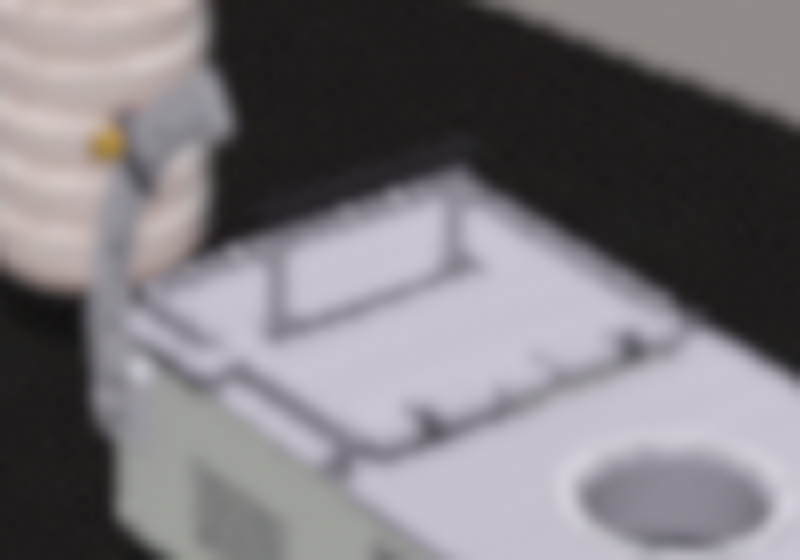

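```bash
cat > go.py <<'E'
# usage: go.py x y z [x y z ...]: tool-axis total shift (mm) for each leg from the present pose
import sys; from h import *; from scipy.spatial.transform import Rotation as Ro
s=robot.read_state(); R=Ro.from_quat(s["tcp_rot"]).as_matrix(); p=np.array(s["tool_pos"])
print("t",round(s["t"],2),"p",p.round(4),"yaw_y",np.degrees(np.arctan2(R[1,1],R[0,1])).round(2),"tilt",R[:,2].round(4),"F",np.round(s["wrist_force"],1),"w",round(s["width"],4),"q",np.round(s["qpos"],2))
a=np.array(sys.argv[1:],float).reshape(-1,3)
for q in a:
    d=R.T@(q-p)*1000; n=int(np.ceil(abs(d).max()/48)); print("leg",d.round(1),"n",n,"each",(d/n).round(1)); p=q
E
python3 -m creep '[0,0,-10,0,0,-6.45,100,0,0,-10,0,0,-6.45,100]'; python3 go.py .42 .42 .28 .58 .2 .29 .52 -.05 .28 .446 -.192 .15
python3 - <<'E'
from h import *
b=np.array([.985,-.171]);by=np.array([.171,.985]);hg=np.array([.613,.091])
for c in("scene","top"):
    z=np.load(c+"0.npz");p,d=z["p"],z["d"];W=pts(c,d)
    x=(W[...,:2]-hg)@b; y=(W[...,:2]-hg)@by; zz=W[...,2]-.106
    m=(x<-.06)&(x>-.125)&(np.hypot(y,zz)>.095)&(np.hypot(y,zz)<.165)&(zz>-.03)&(y>0)
    for v,u in zip(*np.nonzero(m)): print(c,u,v,p[v,u],"x%.0f r%.0f a%.2f"%(x[v,u]*1000,1000*np.hypot(y[v,u],zz[v,u]),np.arctan2(zz[v,u],y[v,u]))) if p[v,u].max()<110 or p[v,u,0]>p[v,u,2]+70 else 0
E
```

```text
t: 0.9
tool_pos: [0.2402, 0.5767, 0.2732]
tcp_rot: [0.082, 0.997, -0.0, -0.0]
wrist_force: [0.2, 0.8, 0.8]
width: 0.0858
t 0.9 p [0.2402 0.5767 0.2732] yaw_y 80.54 tilt [-3.e-04 -9.e-04 -1.e+00] F [0.2 0.8 0.8] w 0.0858 q [-1.21  0.38 -0.02  1.33  0.01  1.43  0.17]
leg [-203.1 -125.1   -6.7] n 5 each [-40.6 -25.   -1.3]
leg [-194.  -190.7   -9.9] n 5 each [-38.8 -38.1  -2. ]
leg [  18.1 -256.5   10.2] n 6 each [  3.  -42.7   1.7]
leg [  49.6 -152.1  130.1] n 4 each [ 12.4 -38.   32.5]
scene 277 177 [177 148 102] x-104 r145 a0.65
scene 278 177 [177 146  82] x-99 r146 a0.62
scene 279 177 [167 136  79] x-97 r145 a0.63
scene 277 178 [163 133  82] x-105 r143 a0.63
scene 278 178 [165 134  68] x-104 r141 a0.65
scene 279 178 [155 126  70] x-99 r141 a0.64
scene 281 179 [104  98 100] x-94 r137 a0.62
scene 281 180 [94 90 95] x-94 r135 a0.60
scene 282 180 [100  97 104] x-94 r132 a0.64
scene 281 181 [ 97  95 101] x-95 r133 a0.59
scene 282 181 [89 87 94] x-94 r131 a0.61
scene 283 181 [104 101 108] x-95 r127 a0.66
scene 282 182 [88 86 94] x-97 r127 a0.63
scene 283 182 [ 98  94 101] x-96 r125 a0.65

[... 9060 characters left out ...]
94 94] x-89 r126 a-0.08
top 242 209 [86 84 88] x-89 r123 a-0.07
top 244 209 [240 241 246] x-87 r119 a-0.10
top 248 209 [78 81 86] x-88 r106 a0.03
top 249 209 [ 98 101 101] x-88 r103 a0.06
top 250 209 [103 105 104] x-88 r101 a0.06
top 253 209 [189 187 193] x-82 r98 a-0.16
top 241 210 [ 92  95 100] x-89 r129 a-0.17
top 242 210 [81 82 85] x-90 r126 a-0.15
top 243 210 [ 98  98 103] x-89 r123 a-0.15
top 248 210 [74 77 82] x-90 r107 a-0.03
top 249 210 [ 96 101 105] x-90 r103 a0.02
top 250 210 [93 93 99] x-90 r101 a0.04
top 251 210 [ 98 101 104] x-89 r98 a0.02
top 242 211 [63 62 67] x-90 r130 a-0.23
top 248 211 [82 84 85] x-87 r115 a-0.26<stdin>:7: RuntimeWarning: overflow encountered in scalar add
```

```bash
python3 -m creep '[-40.6,-25,-1.3,0,0,0,100,-40.6,-25,-1.3,0,0,0,100,-40.6,-25,-1.3,0,0,0,100,-40.6,-25,-1.3,0,0,0,100,-40.6,-25,-1.3,0,0,0,100,-38.8,-38,-2,0,0,0,100,-38.8,-38,-2,0,0,0,100,-38.8,-38,-2,0,0,0,100]'; python3 -m creep '[-38.8,-38,-2,0,0,0,100,-38.8,-38,-2,0,0,0,100,3,-42.7,1.7,0,0,0,100,3,-42.7,1.7,0,0,0,100,3,-42.7,1.7,0,0,0,100,3,-42.7,1.7,0,0,0,100,3,-42.7,1.7,0,0,0,100,3,-42.7,1.7,0,0,0,100]' ; python3 go.py .446 -.192 .15
```

```text
t: 1.7
tool_pos: [0.5081, 0.2962, 0.2856]
tcp_rot: [0.085, 0.996, 0.0, 0.0]
wrist_force: [0.9, 0.6, 0.2]
width: 0.0858
t: 2.5
tool_pos: [0.5041, -0.0341, 0.279]
tcp_rot: [0.085, 0.996, 0.0, 0.0]
wrist_force: [1.0, -0.3, 0.3]
width: 0.0852
t 2.5 p [ 0.5041 -0.0341  0.279 ] yaw_y 80.28 tilt [ 6.e-04  2.e-04 -1.e+00] F [ 1.  -0.3  0.3] w 0.0852 q [-0.33  0.11  0.37  1.66 -0.04  1.38  1.44]
leg [  30.7 -165.5  128.9] n 4 each [  7.7 -41.4  32.2]
```

```bash
python3 -m creep '[7.7,-41.4,32,0,0,0,100,7.7,-41.4,32,0,0,0,100,7.7,-41.4,32,0,0,0,100,7.7,-41.4,32,0,0,0,100,0,0,0,0,0,0,100,0,0,0,0,0,0,100]'; python3 go.py .4455 -.192 .066
python3 - <<'E'
from h import *
p,d=grab_frame("scene");W=pts("scene",d);cup("scene",W,(356,286,386,318),.070,.029)
E
```

```text
t: 3.1
tool_pos: [0.4489, -0.1826, 0.1574]
tcp_rot: [0.086, 0.996, 0.0, -0.001]
wrist_force: [0.5, 1.1, 1.6]
width: 0.0852
t 3.1 p [ 0.4489 -0.1826  0.1574] yaw_y 80.13 tilt [-1.3e-03  2.0e-04 -1.0e+00] F [0.5 1.1 1.6] w 0.0852 q [-0.13  0.16  0.5   1.9  -0.09  1.1   1.8 ]
leg [ 1.6 -9.8 91.4] n 2 each [ 0.8 -4.9 45.7]
scene cup [ 0.4037 -0.2246] n 168 rms 0.0172 zmax 0.0774
```

```bash
python3 -m creep '[1.6,-9.8,0,0,0,0,100,0,0,43,0,0,0,100,0,0,43,0,0,0,100,0,0,0,0,0,0,100,0,0,0,0,0,0,100]'; python3 go.py .446 -.1925 .070
```

```text
t: 3.65
tool_pos: [0.4467, -0.1911, 0.0727]
tcp_rot: [0.084, 0.996, -0.0, -0.0]
wrist_force: [0.1, -0.7, 0.8]
width: 0.0851
t 3.65 p [ 0.4467 -0.1911  0.0727] yaw_y 80.33 tilt [-8.e-04 -2.e-04 -1.e+00] F [ 0.1 -0.7  0.8] w 0.0851 q [-0.08  0.28  0.49  1.98 -0.17  0.92  1.89]
leg [ 0.5 -1.5  2.7] n 1 each [ 0.5 -1.5  2.7]
```

```bash
python3 -m creep '[0.5,-1.5,2.5,0,0,0,100,0,0,0,0,0,0,0,0,0,0,0,0,0,0,0,0,0,0,0,0,0,0,0,0,0,0,0,0,0,0,0,0,0,0,0,0,0,0,0,0,0,0,0,0,0,0,0,0,0]'; python3 -m creep '[0,0,-15,0,0,0,0,0,0,-40,0,0,0,0,0,0,-45,0,0,0,0,0,0,-45,0,0,0,0,0,0,0,0,0,0,0]'; python3 go.py .601 .0065 .215
python3 - <<'E'
from h import *
np.set_printoptions(suppress=True,precision=4)
p,d=grab_frame("top");W=pts("top",d)
m=(abs(W[...,0]-.45)<.06)&(abs(W[...,1]+.19)<.04)&(W[...,2]>.19)&(W[...,2]<.26)
# well hole again via edges of dark hole, rim z .1
g=cv2.cvtColor(p,cv2.COLOR_RGB2GRAY)[165:215,305:355]
c=cv2.HoughCircles(cv2.resize(g,None,fx=4,fy=4,interpolation=cv2.INTER_CUBIC),cv2.HOUGH_GRADIENT,1,200,param1=100,param2=20,minRadius=40,maxRadius=80);print(c)
if c is not None:
    u,v,r=c[0,0]; uv=[(u+.5)/4-.5+305,(v+.5)/4-.5+165]; print(ray("top",uv,.1),ray("top",uv,.103),r/4)
E
```

```text
t: 4.45
tool_pos: [0.4469, -0.1928, 0.071]
tcp_rot: [0.085, 0.996, 0.0, 0.001]
wrist_force: [-1.6, 2.1, 7.8]
width: 0.0574
t: 4.95
tool_pos: [0.4486, -0.1941, 0.221]
tcp_rot: [0.085, 0.996, -0.001, 0.006]
wrist_force: [1.2, 0.1, -1.6]
width: 0.0569
t 4.95 p [ 0.4486 -0.1941  0.221 ] yaw_y 80.25 tilt [ 0.0111 -0.0021 -0.9999] F [ 1.2  0.1 -1.6] w 0.0569 q [-0.13  0.1   0.52  1.81 -0.05  1.23  1.8 ]
leg [-116.2  223.5    7.3] n 5 each [-23.2  44.7   1.5]
[[[96.5 97.5 52.6]]]
[[0.6017 0.0065 0.1   ]] [[0.6009 0.0066 0.103 ]] 13.15
```

```bash
python3 -m creep '[-23.2,44,0,0,0,0,0,-23.2,44,0,0,0,0,0,-23.2,44,0,0,0,0,0,-23.2,44,0,0,0,0,0,-23.2,44,0,0,0,0,0,0,0,0,0,0,0,0,0,0,0,0,0,0,0,0,0,0,0,0,0,0]'; python3 go.py .6013 .0066 .185
python3 - <<'E'
from h import *
for c in ("scene","top"):
    p,d=grab_frame(c);np.savez(c+"1.npz",p=p,d=d)
    u,v=proj(c,[[.60,.007,.17]])[0].astype(int); print(u,v)
    a=p[v-45:v+45,u-60:u+60,::-1]; cv2.imwrite(f"pics/{c}1.png",cv2.resize(a,(400,300),interpolation=cv2.INTER_CUBIC))
cv2.imwrite("pics/b1.png",np.hstack([cv2.imread("pics/scene1.png"),cv2.imread("pics/top1.png")]))
E
```

```text
t: 5.8
tool_pos: [0.5964, 0.0034, 0.2132]
tcp_rot: [0.085, 0.996, -0.001, -0.001]
wrist_force: [-0.2, 1.0, -0.1]
width: 0.0569
t 5.8 p [0.5964 0.0034 0.2132] yaw_y 80.2 tilt [-2.e-03 -9.e-04 -1.e+00] F [-0.2  1.  -0.1] w 0.0569 q [-0.35  0.35  0.38  1.53 -0.13  1.29  1.44]
leg [-4.4  4.  28.2] n 1 each [-4.4  4.  28.2]
350 201
329 182
```

View pics/b1.png

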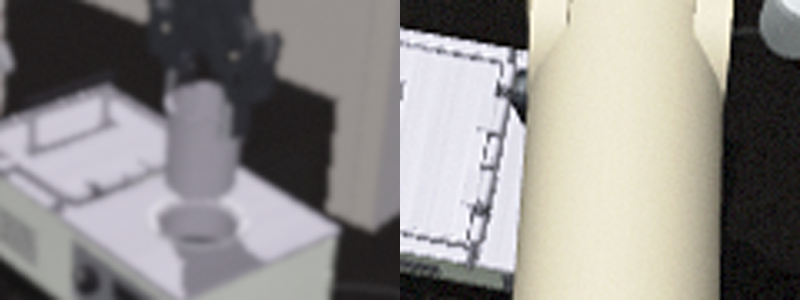

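The scene view shows the jacket cup held upright just above the well; the top view is blocked by the arm. I'll fit the held cup's axis from the scene depth.

```bash
cat >> h.py <<'E'
def held(W,c,z0,z1,r,cut=.02):
    S=W.reshape(-1,3);S=S[np.isfinite(S[:,0])]
    S=S[(S[:,2]>z0)&(S[:,2]<z1)&(np.hypot(S[:,0]-c[0],S[:,1]-c[1])<r+.006)]
    def f(x):  # axis x0,y0 at mid z, slopes
        dz=S[:,2]-(z0+z1)/2
        return np.hypot(S[:,0]-x[0]-x[2]*dz,S[:,1]-x[1]-x[3]*dz)-r
    s=least_squares(f,[*c,0,0],loss="soft_l1",f_scale=.001); print("axis",s.x.round(4),"n",len(S),"med",np.median(abs(s.fun)).round(4)); return s.x
E
python3 - <<'E'
from h import *
z=np.load("scene1.npz");W=pts("scene",z["d"])
s=robot.read_state()["tool_pos"]; held(W,s[:2],.150,.185,.030); held(W,s[:2],.150,.205,.030)
# reference bias: cup-like cylinders; bath geometry from scene: hole rim far edges
E
python3 -m creep '[-4.4,4,0,0,0,0,0,0,0,0,0,0,0,0]'; python3 go.py .6013 .0066 .185
```

```text
axis [ 0.5939  0.006  -0.0239 -0.0116] n 238 med 0.0011
axis [ 0.5937  0.0056 -0.0248 -0.0373] n 410 med 0.0014
t: 6.1
tool_pos: [0.6025, 0.0079, 0.2145]
tcp_rot: [0.085, 0.996, 0.0, 0.0]
wrist_force: [0.2, 0.6, -1.1]
width: 0.0573
t 6.1 p [0.6025 0.0079 0.2145] yaw_y 80.26 tilt [ 6.e-04  5.e-04 -1.e+00] F [ 0.2  0.6 -1.1] w 0.0573 q [-0.35  0.37  0.37  1.51 -0.14  1.29  1.44]
leg [ 0.9 -1.5 29.5] n 1 each [ 0.9 -1.5 29.5]
```

```bash
python3 -m creep '[0.5,-1.2,0,0,0,0,0,0,0,38,0,0,0,0,0,0,10,0,0,0,0,0,0,8,0,0,0,0,0,0,0,0,0,0,0]'; python3 go.py .602 .0066 .135
```

```text
t: 6.6
tool_pos: [0.6009, 0.0066, 0.1576]
tcp_rot: [0.085, 0.996, -0.0, -0.001]
wrist_force: [0.0, -0.3, -1.7]
width: 0.0573
t 6.6 p [0.6009 0.0066 0.1576] yaw_y 80.28 tilt [-1.9e-03 -3.0e-04 -1.0e+00] F [ 0.  -0.3 -1.7] w 0.0573 q [-0.34  0.41  0.36  1.59 -0.15  1.18  1.45]
leg [-1.1  0.2 22.6] n 1 each [-1.1  0.2 22.6]
```

Inside the mouth by about 12 mm with no contact force. I continue down gently.

```bash
python3 -m creep '[-1,0,8,0,0,0,0,0,0,8,0,0,0,0,0,0,4,0,0,0,0,0,0,1.5,0,0,0,0,0,0,0,0,0,0,0]'; python3 go.py .602 .0066 .134
```

```text
t: 7.1
tool_pos: [0.6023, 0.0065, 0.1366]
tcp_rot: [0.085, 0.996, -0.0, -0.0]
wrist_force: [-0.1, 0.2, -1.6]
width: 0.0573
t 7.1 p [0.6023 0.0065 0.1366] yaw_y 80.28 tilt [-4.e-04 -1.e-04 -1.e+00] F [-0.1  0.2 -1.6] w 0.0573 q [-0.34  0.43  0.36  1.61 -0.16  1.14  1.46]
leg [0.3 0.  2.6] n 1 each [0.3 0.  2.6]
```

```bash
python3 -m creep '[0,0,1.5,0,0,0,0,0,0,1,0,0,0,0,0,0,0.5,0,0,0,0,0,0,0,0,0,0,0]'; python3 go.py .602 .0066 .134
```

```text
t: 7.5
tool_pos: [0.6028, 0.0065, 0.1351]
tcp_rot: [0.085, 0.996, 0.0, 0.001]
wrist_force: [-3.0, -0.5, 6.3]
width: 0.0573
t 7.5 p [0.6028 0.0065 0.1351] yaw_y 80.28 tilt [ 1.2e-03  3.0e-04 -1.0e+00] F [-3.  -0.5  6.3] w 0.0573 q [-0.34  0.43  0.36  1.61 -0.16  1.13  1.46]
leg [ 0.8 -0.1  1.1] n 1 each [ 0.8 -0.1  1.1]
```

```bash
python3 -m creep '[0,0,0,0,0,0,100,0,0,0,0,0,0,100,0,0,0,0,0,0,100,0,0,0,0,0,0,100,0,0,0,0,0,0,100,0,0,-15,0,0,0,100,0,0,-45,0,0,0,100,0,0,-45,0,0,0,100]'; python3 go.py .4785 -.312 .235
```

```text
t: 8.3
tool_pos: [0.6018, 0.0065, 0.2403]
tcp_rot: [0.085, 0.996, -0.0, -0.001]
wrist_force: [1.6, -0.4, 0.2]
width: 0.0853
t 8.3 p [0.6018 0.0065 0.2403] yaw_y 80.27 tilt [-1.8e-03 -5.0e-04 -1.0e+00] F [ 1.6 -0.4  0.2] w 0.0853 q [-0.35  0.35  0.38  1.47 -0.13  1.35  1.44]
leg [  67.7 -334.7    5.7] n 7 each [  9.7 -47.8   0.8]
```

```bash
python3 -m creep '[8.5,-41.8,0,0,0,0,100,8.5,-41.8,0,0,0,0,100,8.5,-41.8,0,0,0,0,100,8.5,-41.8,0,0,0,0,100,8.5,-41.8,0,0,0,0,100,8.5,-41.8,0,0,0,0,100,8.5,-41.8,0,0,0,0,100,8.5,-41.8,0,0,0,0,100]'; python3 -m creep '[0,0,0,0,0,0,100,0,0,0,0,0,0,100]'
python3 go.py .479 -.3122 .112
python3 - <<'E'
from h import *
p,d=grab_frame("scene");W=pts("scene",d);cv2.imwrite("pics/s3.png",p[:,:,::-1]);np.savez("scene2.npz",p=p,d=d)
held(W,(.476,-.310),.03,.09,.0235)
# reference: blue/pink not needed; seated jacket in well
held(W,(.599,.009),.108,.132,.030)
P=W.reshape(-1,3);P=P[np.isfinite(P[:,0])];r=np.hypot(P[:,0]-.599,P[:,1]-.009)
q=P[(r<.034)&(P[:,2]>.11)&(P[:,2]<.17)]; print("jacket top z",np.percentile(q[:,2],[50,90,98]))
p,d=grab_frame("top");np.savez("top2.npz",p=p,d=d);cup("top",pts("top",d),(310,160,355,215),.136,.029)
E
```

```text
t: 9.1
tool_pos: [0.4783, -0.3131, 0.2403]
tcp_rot: [0.085, 0.996, -0.0, 0.001]
wrist_force: [0.4, -0.4, -1.0]
width: 0.0854
t: 9.3
tool_pos: [0.4784, -0.3129, 0.2399]
tcp_rot: [0.086, 0.996, -0.0, 0.0]
wrist_force: [0.3, 0.4, 1.2]
width: 0.0856
t 9.3 p [ 0.4784 -0.3129  0.2399] yaw_y 80.1 tilt [ 9.e-04 -5.e-04 -1.e+00] F [0.3 0.4 1.2] w 0.0856 q [ 0.08  0.3   0.55  1.57 -0.16  1.32  2.05]
leg [ -0.4   0.8 127.9] n 3 each [-0.1  0.3 42.6]
axis [ 4.774e-01 -3.092e-01 -7.500e-03 -3.000e-04] n 419 med 0.0009
axis [ 0.5995  0.0084 -0.0628 -0.0868] n 254 med 0.0018
jacket top z [0.1293299  0.14102755 0.14393177]
top cup [0.6014 0.0051] n 125 rms 0.0012 zmax 0.1415
```

```bash
python3 -m creep '[-0.4,0.8,40,0,0,0,100,0,0,45,0,0,0,100,0,0,46,0,0,0,100,0,0,0,0,0,0,100,0,0,0,0,0,0,100]'; python3 -m creep '[0,0,0,0,0,0,0,0,0,0,0,0,0,0,0,0,0,0,0,0,0,0,0,0,0,0,0,0,0,0,0,0,0,0,0,0,0,0,0,0,0,0,0,0,0,0,0,0,0]';python3 go.py .602 .006 .26; python3 -m creep '[0,0,-15,0,0,0,0,0,0,-40,0,0,0,0,0,0,-45,0,0,0,0,0,0,-45,0,0,0,0,0,0,-10,0,0,0,0,0,0,0,0,0,0,0,0,0,0,0,0,0,0]';  python3 go.py .602 .006 .26
```

```text
t: 9.9
tool_pos: [0.4801, -0.3097, 0.1085]
tcp_rot: [0.084, 0.996, 0.0, -0.001]
wrist_force: [0.3, -0.6, 1.0]
width: 0.0855
t: 10.6
tool_pos: [0.4808, -0.3116, 0.1103]
tcp_rot: [0.085, 0.996, -0.0, 0.002]
wrist_force: [-1.3, 0.6, 9.0]
width: 0.0454
t 10.6 p [ 0.4808 -0.3116  0.1103] yaw_y 80.28 tilt [ 0.0038 -0.0013 -1.    ] F [-1.3  0.6  9. ] w 0.0454 q [ 0.11  0.41  0.52  1.72 -0.23  1.06  2.11]
leg [ -66.5  333.4 -149.6] n 7 each [ -9.5  47.6 -21.4]
t: 11.3
tool_pos: [0.479, -0.3105, 0.262]
tcp_rot: [0.085, 0.996, 0.0, -0.001]
wrist_force: [-0.1, 0.6, -1.9]
width: 0.0453
t 11.3 p [ 0.479  -0.3105  0.262 ] yaw_y 80.28 tilt [-1.1e-03  7.0e-04 -1.0e+00] F [-0.1  0.6 -1.9] w 0.0453 q [ 0.08  0.28  0.56  1.53 -0.15  1.37  2.05]
leg [-67.8 332.7   2.1] n 7 each [-9.7 47.5  0.3]
```

```bash
python3 -m creep '[-8.5,41.6,-15,0,0,0,0,-8.5,41.6,0,0,0,0,0,-8.5,41.6,0,0,0,0,0,-8.5,41.6,0,0,0,0,0,-8.5,41.6,0,0,0,0,0,-8.5,41.6,0,0,0,0,0,-8.5,41.6,0,0,0,0,0,-8.3,41.5,0,0,0,0,0]'; python3 -m creep '[0,0,0,0,0,0,0,0,0,0,0,0,0,0,0,0,0,0,0,0,0]'
python3 go.py .602 .006 .24
python3 - <<'E'
from h import *
p,d=grab_frame("scene");W=pts("scene",d);s=robot.read_state()["tool_pos"]
held(W,(s[0]-.002,s[1]+.002),.175,.235,.0235)
z=np.load("scene0.npz");W0=pts("scene",z["d"])
P=W.reshape(-1,3);P=P[np.isfinite(P[:,0])];r=np.hypot(P[:,0]-s[0]+.002,P[:,1]-s[1]-.002)
q=P[(r<.03)&(P[:,2]>.15)&(P[:,2]<.25)]; print("bottom",np.percentile(q[:,2],[1,3,10]))
a=p[140:260,280:440,::-1];cv2.imwrite("pics/s4.png",cv2.resize(a,(640,480),interpolation=cv2.INTER_CUBIC))
E
```

```text
t: 12.1
tool_pos: [0.6019, 0.0074, 0.2753]
tcp_rot: [0.085, 0.996, -0.0, -0.002]
wrist_force: [0.7, -0.3, -2.0]
width: 0.0456
t: 12.4
tool_pos: [0.6017, 0.0042, 0.2763]
tcp_rot: [0.086, 0.996, -0.001, -0.001]
wrist_force: [-0.6, -0.4, -1.1]
width: 0.0455
t 12.4 p [0.6017 0.0042 0.2763] yaw_y 80.19 tilt [-0.0027 -0.0012 -1.    ] F [-0.6 -0.4 -1.1] w 0.0455 q [-0.35  0.34  0.38  1.41 -0.12  1.42  1.43]
leg [-0.1  1.9 36.3] n 1 each [-0.1  1.9 36.3]
axis [ 0.598   0.0066  0.0119 -0.0031] n 340 med 0.0014
bottom [0.16999562 0.17143799 0.17830472]
```

View pics/s4.png

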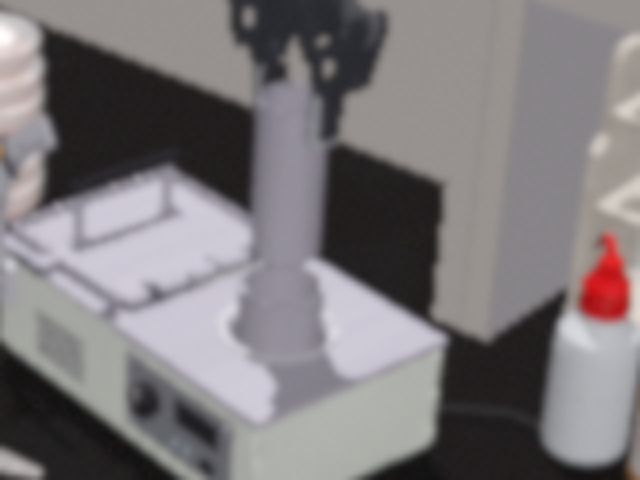

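The picture shows the sample cup hanging upright directly over the seated jacket cup. I lower it in checked stages.

```bash
python3 -m creep '[0,1.3,0,0,0,0,0,0,0,20,0,0,0,0,0,0,8,0,0,0,0,0,0,8,0,0,0,0,0,0,0,0,0,0,0]'; python3 go.py .602 .0055 .178
```

```text
t: 12.95
tool_pos: [0.6021, 0.0066, 0.2407]
tcp_rot: [0.085, 0.996, -0.0, -0.001]
wrist_force: [-0.8, 0.4, -1.4]
width: 0.0458
t 12.95 p [0.6021 0.0066 0.2407] yaw_y 80.25 tilt [-2.e-03 -2.e-04 -1.e+00] F [-0.8  0.4 -1.4] w 0.0458 q [-0.35  0.35  0.37  1.47 -0.13  1.35  1.44]
leg [-0.2 -1.1 62.7] n 2 each [-0.1 -0.6 31.3]
```

```bash
python3 -m creep '[0,0,8,0,0,0,0,0,0,0,0,0,0,0]'; python3 go.py .602 .0055 .178
```

```text
t: 13.15
tool_pos: [0.6024, 0.0069, 0.233]
tcp_rot: [0.085, 0.996, -0.0, -0.0]
wrist_force: [-0.5, 0.4, -1.6]
width: 0.0453
t 13.15 p [0.6024 0.0069 0.233 ] yaw_y 80.28 tilt [-1.e-03 -1.e-04 -1.e+00] F [-0.5  0.4 -1.6] w 0.0453 q [-0.35  0.36  0.37  1.48 -0.13  1.33  1.44]
leg [ 0.1 -1.4 55. ] n 2 each [ 0.1 -0.7 27.5]
```

```bash
python3 -m creep '[0,-0.8,10,0,0,0,0,0,0,12,0,0,0,0,0,0,12,0,0,0,0,0,0,10,0,0,0,0,0,0,5,0,0,0,0,0,0,0,0,0,0,0]'; python3 go.py .602 .0055 .178
```

```text
t: 13.75
tool_pos: [0.602, 0.0062, 0.1836]
tcp_rot: [0.085, 0.996, -0.0, -0.001]
wrist_force: [-0.1, 0.3, -0.5]
width: 0.0455
t 13.75 p [0.602  0.0062 0.1836] yaw_y 80.28 tilt [-2.e-03 -2.e-04 -1.e+00] F [-0.1  0.3 -0.5] w 0.0455 q [-0.34  0.39  0.37  1.55 -0.14  1.23  1.45]
leg [-0.1 -0.7  5.6] n 1 each [-0.1 -0.7  5.6]
```

```bash
python3 -m creep '[0,0,2,0,0,0,0,0,0,1.5,0,0,0,0,0,0,1.5,0,0,0,0,0,0,0,0,0,0,0]'; python3 go.py .602 .0055 .178
```

```text
t: 14.15
tool_pos: [0.6026, 0.0061, 0.1798]
tcp_rot: [0.085, 0.996, 0.0, 0.0]
wrist_force: [-0.1, 0.5, -1.4]
width: 0.0453
t 14.15 p [0.6026 0.0061 0.1798] yaw_y 80.28 tilt [ 1.e-04  0.e+00 -1.e+00] F [-0.1  0.5 -1.4] w 0.0453 q [-0.34  0.39  0.37  1.56 -0.15  1.22  1.45]
leg [ 0.5 -0.7  1.8] n 1 each [ 0.5 -0.7  1.8]
```

```bash
python3 -m creep '[0,0,1.5,0,0,0,0,0,0,1,0,0,0,0,0,0,1,0,0,0,0,0,0,0,0,0,0,0]'; python3 go.py .602 .0055 .178
```

```text
t: 14.55
tool_pos: [0.6034, 0.0059, 0.1785]
tcp_rot: [0.085, 0.996, 0.0, 0.001]
wrist_force: [-2.9, -0.7, 11.4]
width: 0.0457
t 14.55 p [0.6034 0.0059 0.1785] yaw_y 80.27 tilt [ 3.e-03  4.e-04 -1.e+00] F [-2.9 -0.7 11.4] w 0.0457 q [-0.34  0.39  0.37  1.56 -0.15  1.22  1.45]
leg [ 1.3 -0.6  0.5] n 1 each [ 1.3 -0.6  0.5]
```

```bash
python3 -m creep '[0,0,0,0,0,0,100,0,0,0,0,0,0,100,0,0,0,0,0,0,100,0,0,0,0,0,0,100,0,0,0,0,0,0,100,0,0,-15,0,0,0,100,0,0,-45,0,0,0,100,0,0,-45,0,0,0,100]'; python3 go.py .630 .1835 .26 .630 .1835 .151
```

```text
t: 15.35
tool_pos: [0.6018, 0.0061, 0.2815]
tcp_rot: [0.085, 0.996, -0.0, -0.001]
wrist_force: [0.8, 0.0, 0.1]
width: 0.0853
t 15.35 p [0.6018 0.0061 0.2815] yaw_y 80.28 tilt [-2.9e-03 -5.0e-04 -1.0e+00] F [0.8 0.  0.1] w 0.0853 q [-0.35  0.33  0.38  1.4  -0.12  1.43  1.43]
leg [  2.1 179.6  21.3] n 4 each [ 0.5 44.9  5.3]
leg [-3.00e-01  1.00e-01  1.09e+02] n 3 each [-0.1  0.  36.3]
```

```bash
python3 -m creep '[0.5,45,0,0,0,0,100,0.5,45,0,0,0,0,80,0.5,45,0,0,0,0,60,0.5,45,0,0,0,0,60,0,0,30,0,0,0,60,0,0,0,0,0,0,60,0,0,0,0,0,0,60]'; python3 go.py .630 .1835 .151
python3 - <<'E'
from h import *
p,d=grab_frame("scene");W=pts("scene",d);np.savez("scene3.npz",p=p,d=d)
a=p[130:250,260:420,::-1];cv2.imwrite("pics/s5.png",cv2.resize(a,(800,600),interpolation=cv2.INTER_CUBIC))
held(W,(.599,.008),.15,.178,.0235); held(W,(.599,.008),.108,.132,.030)
P=W.reshape(-1,3);P=P[np.isfinite(P[:,0])];r=np.hypot(P[:,0]-.599,P[:,1]-.008)
q=P[(r<.03)&(P[:,2]>.15)]; print("top z",np.percentile(q[:,2],[80,95,99]))
E
```

```text
t: 16.05
tool_pos: [0.6307, 0.1824, 0.2509]
tcp_rot: [0.085, 0.996, -0.001, -0.001]
wrist_force: [1.3, -0.6, 0.2]
width: 0.0514
t 16.05 p [0.6307 0.1824 0.2509] yaw_y 80.19 tilt [-0.0018 -0.0017 -1.    ] F [ 1.3 -0.6  0.2] w 0.0514 q [-0.54  0.47  0.31  1.28 -0.14  1.42  1.16]
leg [ 0.8  1.1 99.9] n 3 each [ 0.3  0.4 33.3]
axis [ 0.6002  0.0078 -0.0456 -0.0397] n 206 med 0.0015
axis [ 0.6006  0.0089 -0.0492 -0.0748] n 154 med 0.001
top z [0.18223735 0.18612218 0.18822083]
```

View pics/s5.png

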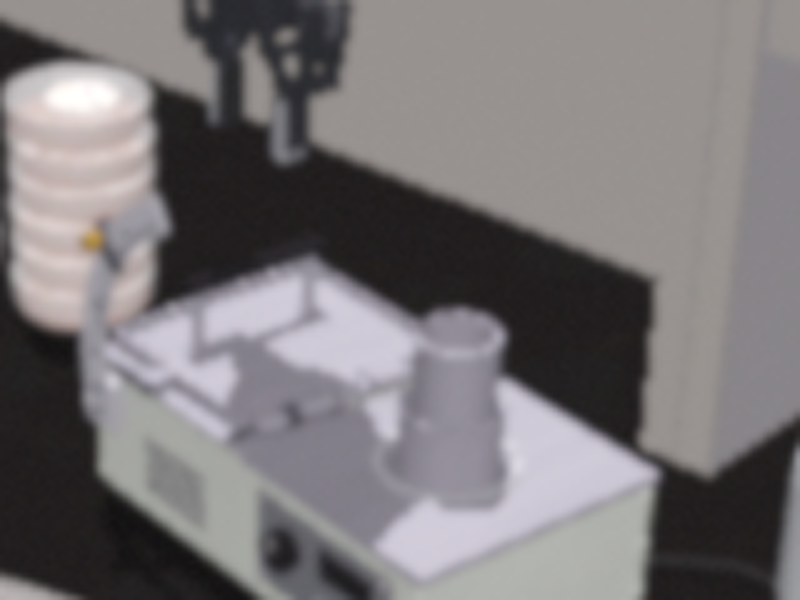

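The picture shows both cups nested and upright in the well, with the open gripper above the bar. I go down and pinch the bar.

```bash
python3 -m creep '[0.8,1.1,30,0,0,0,60,0,0,35,0,0,0,60,0,0,25,0,0,0,60,0,0,10,0,0,0,60,0,0,0,0,0,0,60,0,0,0,0,0,0,60]'; python3 go.py .630 .1835 .151
```

```text
t: 16.7
tool_pos: [0.6315, 0.1846, 0.1534]
tcp_rot: [0.085, 0.996, 0.0, 0.001]
wrist_force: [0.2, 0.5, 0.5]
width: 0.0513
t 16.7 p [0.6315 0.1846 0.1534] yaw_y 80.23 tilt [ 2.6e-03  7.0e-04 -1.0e+00] F [0.2 0.5 0.5] w 0.0513 q [-0.54  0.52  0.29  1.42 -0.15  1.22  1.17]
leg [ 1.3 -1.4  2.4] n 1 each [ 1.3 -1.4  2.4]
```

```bash
python3 -m creep '[0,0,1,0,0,0,0,0,0,0,0,0,0,0,0,0,0,0,0,0,0,0,0,0,0,0,0,0,0,0,0,0,0,0,0,0,0,0,0,0,0,0,0,0,0,0,0,0,0,0,0,0,0,0,0,0]'; python3 go.py .630 .1835 .151
```

```text
t: 17.5
tool_pos: [0.631, 0.1863, 0.1514]
tcp_rot: [0.084, 0.996, 0.001, 0.001]
wrist_force: [2.4, 5.4, 4.6]
width: 0.01
t 17.5 p [0.631  0.1863 0.1514] yaw_y 80.34 tilt [ 0.0022  0.0017 -1.    ] F [2.4 5.4 4.6] w 0.01 q [-0.54  0.52  0.29  1.42 -0.16  1.21  1.17]
leg [ 0.5 -2.9  0.4] n 1 each [ 0.5 -2.9  0.4]
```

```bash
python3 -m creep '[0,2,0,0,0,0,0,0,-2.7,-5.9,0,0,0,0,0,-3.3,-5.6,0,0,0,0,0,-3.5,-5.4,0,0,0,0,0,-3.9,-5.3,0,0,0,0,0,-4.2,-5,0,0,0,0,0,-4.4,-4.7,0,0,0,0,0,0,0,0,0,0,0]'; cat > ang.py <<'E'
from h import *
from scipy.spatial.transform import Rotation as Ro
s=robot.read_state();p=s["tool_pos"];by=np.array([.1688,.9856])
y=(p[:2]-np.array([.631,.187]))@by+.095; z=p[2]-.1515+.042
print("t",s["t"],p.round(4),"F",np.round(s["wrist_force"],1),"w",s["width"].round(4),"theta",round(np.arctan2(z,y)-.4163,4),"r",round(np.hypot(y,z),4))
E
python3 ang.py
```

```text
t: 18.3
tool_pos: [0.6276, 0.1669, 0.1828]
tcp_rot: [0.084, 0.996, 0.001, 0.001]
wrist_force: [5.8, 7.5, -2.0]
width: 0.0097Traceback (most recent call last):
  File "ang.py", line 5, in <module>
    print("t",s["t"],p.round(4),"F",np.round(s["wrist_force"],1),"w",s["width"].round(4),"theta",round(np.arctan2(z,y)-.4163,4),"r",round(np.hypot(y,z),4))
                                                                     ^^^^^^^^^^^^^^^^
AttributeError: 'float' object has no attribute 'round'
```

```bash
sed -i 's/s\["width"\].round(4)/round(s["width"],4)/' ang.py; cat >> ang.py <<'E'
c="scene"
p,d=grab_frame(c);W=pts(c,d); np.savez("sc.npz",p=p,d=d)
b=np.array([.985,-.171]);b2=np.array([.171,.985]);hg=np.array([.613,.0915])+np.array([-.0027,.0024])
x=(W[...,:2]-hg)@b; y=(W[...,:2]-hg)@b2; zz=W[...,2]-.108
# hatch plate: bright points between hinge and free edge, from height over the hinge line
m=(abs(x)<.06)&(y>.02)&(y<.13)&(zz>.004)&(zz<.14)&(p.min(-1)>140)
f=lambda k:zz[m]*np.cos(k[0])-y[m]*np.sin(k[0])-k[1]
s=least_squares(f,[.4,0],loss="soft_l1",f_scale=.002); print("plate fit angle",s.x.round(4),m.sum(),"med",np.median(abs(s.fun)).round(4))
a=p[150:230,255:362,::-1];cv2.imwrite("pics/ang_%.0f.png"%(robot.read_state()["t"]*100),cv2.resize(a,(800,598),interpolation=cv2.INTER_CUBIC))
E
python3 ang.py; ls pics|grep ang
```

```text
t 18.3 [0.6276 0.1669 0.1828] F [ 5.8  7.5 -2. ] w 0.0097 theta 0.3601 r 0.1046
plate fit angle [3.471e-01 1.000e-04] 715 med 0.0016
ang_1835.png
```

```bash
python3 -m creep '[-1,-1.5,-3,0,0,0,0,0,-2.7,-2.9,0,0,0,0,0,-3.2,-2.8,0,0,0,0,0,-3.5,-2.6,0,0,0,0,0,0,0,0,0,0,0,0,0,0,0,0,0,0]'; python3 ang.py; ls pics|grep ang|tail -1
```

```text
t: 18.95
tool_pos: [0.6259, 0.1567, 0.1931]
tcp_rot: [0.084, 0.996, 0.001, -0.0]
wrist_force: [2.3, 8.4, -1.6]
width: 0.01
t 18.95 [0.6259 0.1567 0.1931] F [ 2.3  8.4 -1.6] w 0.01 theta 0.4996 r 0.1055
plate fit angle [ 4.849e-01 -3.000e-04] 944 med 0.0018
ang_1900.png
```

View pics/ang_1900.png

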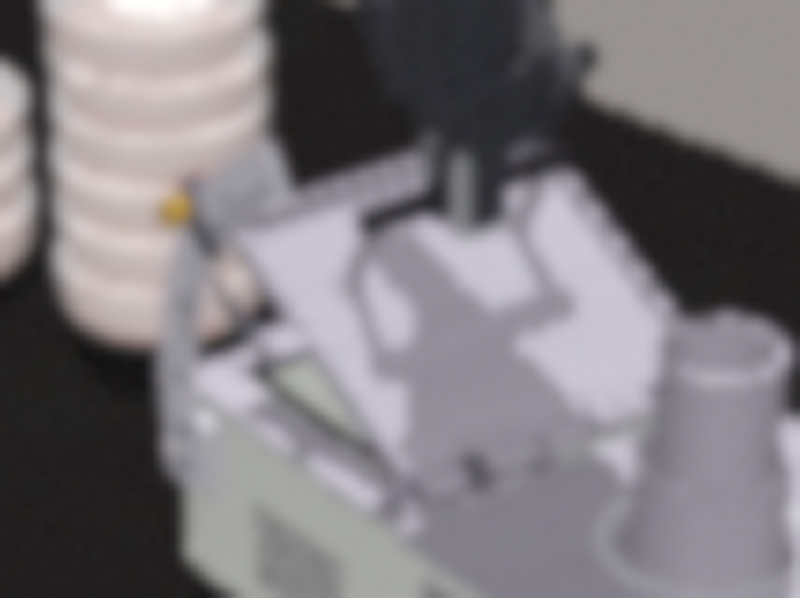

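```bash
python3 -m creep '[0,-2.7,-2.2,0,0,0,0,0,-2.7,-2,0,0,0,0,0,-2.7,-1.9,0,0,0,0,0,0,0,0,0,0,0,0,0,0,0,0,0,0]'; python3 ang.py
cat > idx.py <<'E'
from h import *
b=np.array([.985,-.171]);by=np.array([.171,.985])
H={"scene":np.array([.6103,.0939,.108]),"top":np.array([.615,.090,.108])}
T=[]
for c in("scene","top"):
    D=[];
    for i in range(5):
        p,d=grab_frame(c);D.append(d)
    D=np.array(D);D[D==0]=np.nan;d=np.nan_to_num(np.nanmedian(D,0));W=pts(c,d);np.savez("ix_"+c+".npz",p=p,d=d)
    h=H[c]; x=(W[...,:2]-h[:2])@b; y=(W[...,:2]-h[:2])@by; z=W[...,2]-h[2]; r=np.hypot(y,z); a=np.arctan2(z,y)
    hsv=cv2.cvtColor(p,cv2.COLOR_RGB2HSV)
    Y=(abs(hsv[...,0].astype(int)-21)<8)&(hsv[...,1]>120)&(r>.13)&(r<.16)&(x<-.06)
    print(c,"screw",Y.sum(),np.median(a[Y]).round(3))
    dk=(p.max(-1)<120)&(x<-.083)&(x>-.103)&(a>.4)&(a<.9)
    for r0,r1 in((.104,.112),(.112,.118),(.118,.124),(.124,.130)):
        k=dk&(r>r0)&(r<r1); print(r0,k.sum(),np.sort(a[k]).round(3)[:20])
    K=(abs(x)<.06)&(y>.02)&(y<.13)&(z>.004)&(z<.14)&(p.min(-1)>140)
    s=least_squares(lambda k:z[K]*np.cos(k[0])-y[K]*np.sin(k[0])-k[1],[.5,0],loss="soft_l1",f_scale=.002);print("plate",s.x.round(4),K.sum())
    o=proj(c,[[.537,.21,.18]])[0].astype(int); w=p[o[1]-22:o[1]+22,o[0]-29:o[0]+29,::-1]; T.append(cv2.resize(w,(400,303),interpolation=cv2.INTER_CUBIC)); print("crop0",o-[29,22])
cv2.imwrite("pics/ix_%.0f.png"%(robot.read_state()["t"]*100),np.hstack(T))
E
python3 idx.py; ls pics|grep ix
```

```text
t: 19.5
tool_pos: [0.6246, 0.1491, 0.1992]
tcp_rot: [0.084, 0.997, 0.001, -0.0]
wrist_force: [2.8, 7.9, -1.6]
width: 0.0099
t 19.5 [0.6246 0.1491 0.1992] F [ 2.8  7.9 -1.6] w 0.0099 theta 0.5918 r 0.106
plate fit angle [ 5.742e-01 -2.000e-04] 994 med 0.0018
scene screw 5 0.634
0.104 0 []
0.112 0 []
0.118 3 [0.573 0.617 0.635]
0.124 4 [0.612 0.622 0.647 0.654]
plate [ 5.726e-01 -2.000e-04] 1003
crop0 [253 159]
top screw 25 -2.286
0.104 0 []
0.112 0 []
0.118 0 []
0.124 0 []
plate [0.5    0.0007] 1
crop0 [215 183]
ix_2005.png
```

View pics/ix_2005.png

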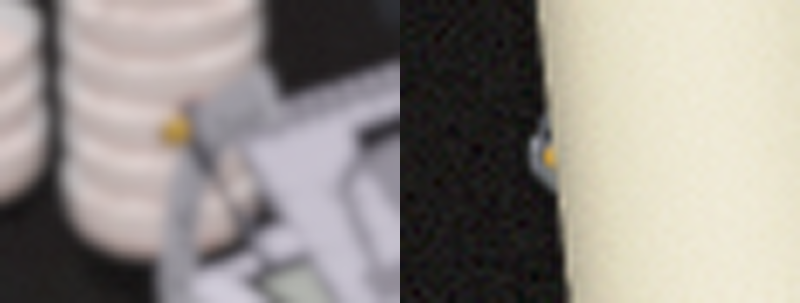

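```bash
python3 - <<'E'
from h import *
b=np.array([.985,-.171,0]);by=np.array([.171,.985,0]);ez=np.array([0,0,1]);h=np.array([.6103,.0939,.108])
for x in(-.093,-.08):
  for r in (.09,.116,.13):
    for a in(.485,.573,.633): 
        q=proj("scene",h+b*x+r*(by*np.cos(a)+ez*np.sin(a)))[0]; print(x,r,a,"px",q.round(1),"ix",((q+.5-[253,159])*400/58).round(0),"ang1900",((q+.5-[255,150])*7.476).round(0))
z=np.load("ix_scene.npz");g=cv2.cvtColor(z["p"],cv2.COLOR_RGB2GRAY)
print("cols 274..294");
for v in range(172,198): print(v,g[v,274:295])
E
```

```text
-0.093 0.09 0.485 px [286.6 194.2] ix [235. 246.] ang1900 [240. 334.]
-0.093 0.09 0.573 px [287.3 192.6] ix [240. 235.] ang1900 [245. 322.]
-0.093 0.09 0.633 px [287.9 191.7] ix [244. 229.] ang1900 [250. 315.]
-0.093 0.116 0.485 px [281.9 187.4] ix [203. 199.] ang1900 [205. 283.]
-0.093 0.116 0.573 px [282.9 185.3] ix [209. 185.] ang1900 [212. 268.]
-0.093 0.116 0.633 px [283.6 184.1] ix [214. 176.] ang1900 [218. 259.]
-0.093 0.13 0.485 px [279.4 183.8] ix [186. 174.] ang1900 [186. 256.]
-0.093 0.13 0.573 px [280.5 181.5] ix [193. 158.] ang1900 [194. 239.]
-0.093 0.13 0.633 px [281.3 180. ] ix [199. 148.] ang1900 [200. 228.]
-0.08 0.09 0.485 px [290.3 192.9] ix [261. 237.] ang1900 [268. 324.]
-0.08 0.09 0.573 px [291.  191.3] ix [266. 226.] ang1900 [273. 313.]
-0.08 0.09 0.633 px [291.6 190.4] ix [270. 220.] ang1900 [278. 306.]
-0.08 0.116 0.485 px [285.6 186.1] ix [228. 191.] ang1900 [233. 274.]
-0.08 0.116 0.573 px [286.6 184.1] ix [235. 176.] ang1900 [240. 259.]
-0.08 0.116 0.633 px [287.3 182.8] ix [240. 168.] ang1900 [245. 249.]
-0.08 0.13 0.485 px [283.1 182.5] ix [211. 166.] a
[... 1836 characters left out ...]
8 140 152 170 179 179 166 141 115 109  96  69  59
  84 121 157]
191 [190 186 175 161 149 136 139 154 170 176 175 166 141 112  96  86  73  83
 109 135 160]
192 [186 182 174 161 152 142 141 155 168 172 168 158 136 105  88  91 103 129
 154 171 179]
193 [182 179 170 161 153 146 145 153 160 158 150 138 114  86  80 102 132 161
 181 190 194]
194 [170 168 164 158 152 144 142 143 141 129 115 101  81  65  76 107 142 168
 186 194 195]
195 [140 144 150 153 152 147 141 129 111  91  75  65  67  84 107 125 140 157
 176 184 181]
196 [ 95 108 131 146 150 149 142 119  89  72  76  89 112 136 156 159 145 138
 150 157 150]
197 [ 55  82 119 142 149 149 145 127 108 114 126 140 157 170 177 171 144 118
 117 123 124]
```

```bash
python3 - <<'E'
import cv2,numpy as np
T=[]
for n in("ang_1835","ang_1900","ang_1955"):
    a=cv2.imread(f"pics/{n}.png");a=a[120:360,130:330];T.append(cv2.resize(a,(266,320),interpolation=cv2.INTER_CUBIC))
T=[cv2.convertScaleAbs(t,alpha=1.3,beta=-40) for t in T]
cv2.imwrite("pics/cmp.png",np.hstack(T))
E
ls pics
```

```text
ang_1835.png
ang_1900.png
ang_1955.png
b1.png
cmp.png
ix_2005.png
s1.png
s2.png
s3.png
s4.png
s5.png
scene0.png
scene1.png
t1.png
top0.png
top1.png
```

View pics/cmp.png

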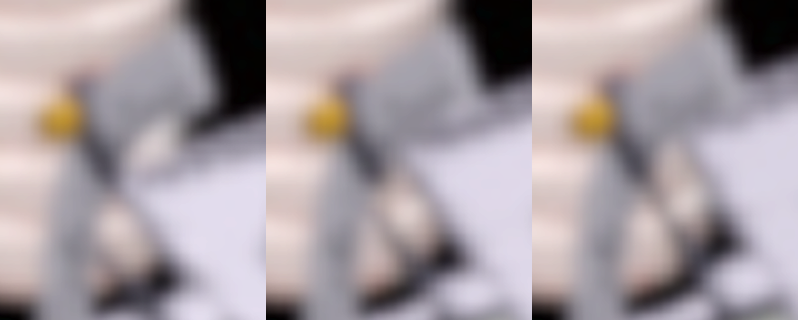

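```bash
cat > ridge.py <<'E'
from h import *
G=np.mean([cv2.cvtColor(grab_frame("scene")[0],cv2.COLOR_RGB2GRAY).astype(float) for _ in range(8)],0)
b=np.array([.985,-.171,0]);by=np.array([.171,.985,0]);ez=np.array([0,0,1]);h=np.array([.6103,.0939,.108])
P=lambda r,a,x:proj("scene",h+b*x+r*(by*np.cos(a)+ez*np.sin(a)))[0]
for x in(-.093,-.089):
  print("x",x)
  for r in np.arange(.096,.138,.003):
    A=np.arange(.40,.80,.01); uv=np.array([P(r,a,x) for a in A]).astype(np.float32)
    g=cv2.remap(G.astype(np.float32),uv[:,0].reshape(1,-1),uv[:,1].reshape(1,-1),cv2.INTER_CUBIC)[0]
    m=(A>.5)&(A<.72); i=np.where(m)[0][np.argmin(g[m])]
    o="" 
    if 0<i<len(A)-1:
        d=g[i-1]-2*g[i]+g[i+1]; o=A[i]+.01*.5*(g[i-1]-g[i+1])/d if d>0 else A[i]
    print("r%.3f"%r,"min at",np.round(o,3),g[::4].round(0).astype(int))
E
python3 ridge.py; python3 ang.py
```

```text
x -0.093
r0.096 min at 0.647 [ 85 116 137 144 135 124 118 124 138 143]
r0.099 min at 0.626 [126 152 161 159 152 137 134 144 162 167]
r0.102 min at 0.626 [155 167 172 172 163 153 151 164 180 186]
r0.105 min at 0.63 [169 176 178 180 176 165 160 171 182 184]
r0.108 min at 0.64 [174 177 183 189 182 164 154 160 170 173]
r0.111 min at 0.642 [172 177 184 187 175 155 143 151 163 168]
r0.114 min at 0.633 [162 170 178 174 161 143 134 144 160 167]
r0.117 min at 0.637 [152 160 162 158 148 129 119 132 148 161]
r0.120 min at 0.634 [146 151 152 148 136 111 102 117 137 147]
r0.123 min at 0.631 [148 151 149 144 127 101  93 109 125 138]
r0.126 min at 0.628 [152 152 150 144 125 100  94 110 131 141]
r0.129 min at 0.626 [156 154 154 148 129 104  97 118 138 148]
r0.132 min at 0.624 [159 160 159 153 133 106 103 123 143 150]
r0.135 min at 0.618 [167 169 168 158 134 111 112 127 142 151]
r0.138 min at 0.605 [176 181 176 157 134 123 125 130 139 149]
x -0.089
r0.096 min at 0.567 [ 81 100 112 112 106 110 118 129 125 122]
r0.099 min at 0.578 [119 138 138 129 121 122 140 151 153 150]
r0.102 min at 0.558 [153 159 1
[... 206 characters left out ...]
0 168 162]
r0.114 min at 0.585 [179 187 185 166 147 143 156 166 169 164]
r0.117 min at 0.579 [176 181 172 154 136 136 148 162 167 166]
r0.120 min at 0.584 [165 164 157 144 124 119 136 150 159 159]
r0.123 min at 0.581 [155 153 148 130 105 105 120 137 145 147]
r0.126 min at 0.58 [151 148 142 121  96  96 116 130 140 141]
r0.129 min at 0.576 [151 149 142 117  95  98 119 138 145 144]
r0.132 min at 0.577 [153 153 144 123  99 102 127 143 148 145]
r0.135 min at 0.575 [158 156 150 127 103 107 128 145 150 150]
r0.138 min at 0.568 [165 165 154 130 110 115 129 143 151 155]
t 20.45 [0.6246 0.1491 0.1992] F [ 3.   7.5 -2. ] w 0.01 theta 0.5914 r 0.106
plate fit angle [ 5.724e-01 -2.000e-04] 999 med 0.0018
```

```bash
python3 -m creep '[0,-1.1,-0.7,0,0,0,0,0,0,0,0,0,0,0,0,0,0,0,0,0,0]'; python3 ang.py; python3 ridge.py | awk '{print $1,$2,$3,$4}'
```

```text
t: 20.8
tool_pos: [0.6244, 0.1483, 0.1998]
tcp_rot: [0.083, 0.997, 0.002, -0.0]
wrist_force: [3.9, 8.2, -2.3]
width: 0.0102
t 20.8 [0.6244 0.1483 0.1998] F [ 3.9  8.2 -2.3] w 0.0102 theta 0.6018 r 0.1061
plate fit angle [ 0.5819 -0.    ] 1001 med 0.0018
x -0.093  
r0.096 min at 0.659
r0.099 min at 0.643
r0.102 min at 0.644
r0.105 min at 0.649
r0.108 min at 0.65
r0.111 min at 0.643
r0.114 min at 0.634
r0.117 min at 0.637
r0.120 min at 0.634
r0.123 min at 0.632
r0.126 min at 0.628
r0.129 min at 0.626
r0.132 min at 0.625
r0.135 min at 0.619
r0.138 min at 0.606
x -0.089  
r0.096 min at 0.588
r0.099 min at 0.591
r0.102 min at 0.575
r0.105 min at 0.578
r0.108 min at 0.589
r0.111 min at 0.591
r0.114 min at 0.586
r0.117 min at 0.58
r0.120 min at 0.583
r0.123 min at 0.581
r0.126 min at 0.58
r0.129 min at 0.576
r0.132 min at 0.576
r0.135 min at 0.576
r0.138 min at 0.569
```

```bash
python3 - <<'E'
from h import *
z=np.load("top0.npz")
p,d=grab_frame("scene");q=np.load("scene3.npz")["p"]
W=pts("scene",d);held(W,(.599,.008),.15,.178,.0235)
df=np.abs(p.astype(int)-np.load("scene0.npz")["p"]).max(-1)>60; df[:,:]&=True
P=pts("scene",d); t=df&(P[...,2]<.06)&(P[...,0]<.62); n,l,s,c=cv2.connectedComponentsWithStats(t.astype(np.uint8)); print([ (c[i].round(),s[i,4]) for i in range(1,n) if s[i,4]>15])
print(robot.hand_in())
E
python3 ang.py
```

```text
axis [ 0.6     0.0076 -0.0765 -0.0613] n 204 med 0.0015
[(array([121., 147.]), np.int32(1169)), (array([125., 173.]), np.int32(471)), (array([127., 202.]), np.int32(833)), (array([128., 233.]), np.int32(73)), (array([316., 277.]), np.int32(196)), (array([370., 296.]), np.int32(885)), (array([420., 307.]), np.int32(904)), (array([235., 372.]), np.int32(1887)), (array([138., 414.]), np.int32(69)), (array([191., 424.]), np.int32(184)), (array([156., 427.]), np.int32(214))]
the job is handed in; nothing more can be done
None
the job is handed in; nothing more can be done
```

```bash
python3 - <<'E'
import numpy as np,cv2
for f in("scene0","scene3","ix_scene"):
    p=np.load(f+".npz")["p"][262:300,295:340].astype(int)
    r=(p[...,0]>p[...,1]+60); v,u=np.nonzero(r); print(f,"red button centroid",u.mean()+295,v.mean()+262,r.sum(),"mean",p.mean().round(1))
E
```

```text
scene0 red button centroid 316.3225806451613 275.1290322580645 62 mean 83.5
scene3 red button centroid 316.234375 275.421875 64 mean 72.3
ix_scene red button centroid 316.234375 275.421875 64 mean 70.0
```

The jacket cup is seated in the well with the sample cup inside it. The job was handed in at about 21 s, with the arm holding the hatch at the index.

- **Cups:** I felt each cup touch down at about its expected height. In the last picture of them they stood nested and upright. The jacket rim measured about 139 mm after allowing for the depth bias, and the sample rim 183 to 185 mm.
    - The depth fits before hand-in gave a lean of 2–6°. I put that down to noisy depth on a short visible patch, but no other measurement ruled out a small lean.
- **Hatch:** The pinch on the bar held throughout. The plate fit gave 0.582 rad, and the arm's own position gave 0.60 rad.
    - In the averaged camera picture the pointer lined up with the index wedge to about 0.01 rad, and the wedge had not moved.
- **Index angle disagreement:** Depth readings put the index at about 0.605 rad from the top camera and 0.63 rad from the scene camera, higher than where I stopped. I trusted the picture alignment, since depth readings favour the upper faces. The hatch may therefore sit 0.02 to 0.05 rad below the index.
- **Other things on the bench:** The change check flagged the timer. Its red button was within 0.3 pixel of where it started, so I take the change to be the arm's shadow. It also flagged several patches at the left of the picture, which I did not look into. The pots, dish and tweezers were not checked one by one.

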